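# Seat the tapered plug in a sleeved stopcock

### The arm

A 6-joint arm with a two-finger parallel gripper is mounted at the origin on the work surface. World frame = base frame: x ahead of the robot, y to its left, z up, the work surface at z = 0. Lengths are in mm, angles in rad, forces in N, time in s.
With the tool pointing down it reaches from about 275 to 1000 mm from the base axis. Payload 8.4 kg.
Tool frame: the origin (TCP) lies at the centre of the arm's flange, where the gripper is bolted on; the fingertips stand 173 mm ahead of it and the grasp point (between the pads) lies 155 mm ahead of it (tcp_to_tips is the distance from the TCP to the fingertips, in mm); z points along the fingers, x is the direction in which the jaws open and shut, and the axes are right-handed (so a half turn about z gives the same grasp; the last joint's range is limited). The gripper opens to 85 mm and grips with 20 to 120 N. Pads are 22 mm wide; open, the fingers measure 114 mm over their backs; the gripper's body (76 mm by 85 mm) begins 54 mm behind the grasp point. The pads swing forward as they close: fully open they stand 13 mm farther back than shut.
Start: joints at [1.221, 0.353, 1.633, -0, 1.155, -0.002], TCP at [213.018, 587.582, 404.681] pointing down, gripper open.
Joint ranges: [-2.63, 2.63], [-0.92, 2.1], [0.06, 2.66], [-1.3, 4.44], [0, 2.69], [-3.02, 3.02]. Speed limits (rad/s): [2.22, 2.22, 2.79, 3.14, 3.14, 3.14].

### API

Orientations are given as [roll, pitch, yaw] about the fixed x, y, z axes, in that order (R = Rz(yaw) Ry(pitch) Rx(roll)).
In Python, from rig import sense, grab_frame, camera_info, sign_off, tcp_to_tips gives the robot as it stands.
- The arm moves only by the shell command python3 -m creep 'ROWS' [FORCE]. ROWS is text: rows parted by semicolons, each of 5 numbers parted by spaces: the opening in per cent of the stroke, from 0 (shut) to 100 (fully open), then the shift along the tool's x, y, z in cm, then the turn about the tool's z in degrees. In form: fingers tx ty tz roll; .... A call has 1 to 20 rows; each row is the pose to reach, as a shift and turn from the pose measured when the call began, along the tool's axes at that moment; what a row does not reach only later rows make up. A row lasts 1/10 s, in which the tool goes at most 50 mm and 8.59 degrees, less where a joint would pass 70% of its speed; a pose out of reach is approached as far as the arm can. A call with a gripper value outside its range is refused whole. The fingers move at their own pace and stop on an object; FORCE is the grip in N (left out, the last holds). Time passes only in rows, so rows that repeat a pose let the fingers close. It gives the time, the measured TCP pose, the force and the opening at its end, in the units of the state.
- sense(): the state, without advancing time (a new reading comes with each control period).
- grab_frame(name): name is "side" or "top" or "wrist"; returns (picture, depth): 480x640x3 uint8, blue, green, red; 480x640 float32, mm along the optical axis (not along the pixel's ray), 0 where there is no reading.
- camera_info(name): a dict with "vertical_fov" (degrees; the focal length in pixels is half the picture's height over the tangent of half this angle, whatever the lens; pixels are square), "cx", "cy" (the principal point, pixels), "world_to_cam" (4x4, takes a point from world to camera coordinates). Camera axes: x right, y down, z forward; pixel columns grow to the right and rows downward; lengths in mm; the calibration is good to about 2 mm. The wrist camera is an equidistant fisheye: a pixel r from the principal point sees the ray r / f radians off the axis. A picture is of the moment at which its call begins: read the wrist's pose just before it. camera_info takes no time and is no camera call; for the wrist camera it gives the pose at the moment of the call.
- sign_off(): hands the job in, once; it reports no verdict.
The state is a dict: "clock": time; "qpos": joint angles; "qvel": joint speeds; "joint_efforts": joint torques, N m; "eef_pos": TCP position; "tcp_rot": TCP orientation; "contact_force": force on the tool from outside, world axes, zero at the start; "wrist_torque": the same for the moment, N m; "opening": opening from 0.0 (shut) to 1.0 (fully open).
Only numpy, scipy, OpenCV 4.12 (cv2) and the standard library are available. Lean on these libraries where they do the work, as an engineer would, in place of code of your own. Each camera call takes 0.05 s, during which the arm holds its last target.

### The job

Lift the red-handled tapered plug out of the wooden rest and put it into the mouth of the brass stopcock. Then press it gently while turning it, as one seats a friction peg, never so hard that the housing sinks 3 mm on its springs, until its collar is fully home on the brass and it stays there by itself with the handle square across the pipe (shut). Let go, and leave the jar, the nut and the spanner where they are.

Things in the scene. Friction and masses are not known exactly. Their poses are not given: they have to be found in the camera images.
- plug: Loose steel plug, about 180 g, standing upright in the wooden rest. Origin: centre of its collar's underside; own z up its axis, own x along the handle. Above the origin: collar 32 mm across and 5 mm thick, then the handle. Below it: round tapered shank 40 mm long, 18.4 mm across under the collar, 11.4 mm at its lower end (5 degrees a side), then a nose 3 mm long, 8.4 mm across.
- plug_handle (a point): Middle of the plug's red handle, 20.5 mm above the plug's origin, same axes. The handle is a flat bar 46 mm long (own x), 12 mm thick (own y) and 31 mm high, from 5 to 36 mm above the plug's origin; grip it from above across its thickness. Turned half way round it is the same.
- rest: Fixed wooden block on the bench, 75 x 75 x 55 mm high with a loose 22 mm hole in its top in which the plug stands, its collar lying on the block's top. Origin: centre of the underside, own z up.
- valve: Foot of the brass stopcock, fixed: dark plate 84 x 70 x 12 mm on plywood packing whose height differs from time to time (0 to 12 mm above the bench). Origin: centre of the plate's underside, own x along the pipe, z up. Above it on springs: brass housing 52 x 52 mm, blue pipe stubs with 38 mm flanges reaching 76 mm out along own x. Handle along own y, square across the pipe: shut.
- housing (a joint): How far the brass housing is pressed down on its springy mount, m, 0 unloaded; about 8 N per mm, so it shows how hard the plug is pressed. Pressed 3 mm (about 24 N) the mount is overloaded and the job is spoilt.
- valve_mouth (a point): Centre of the round mouth, 24 mm across, in the flat top of the brass housing, 80 mm above the valve's origin when unloaded; sinks with the housing; same axes as the valve. When the plug is fully home, its collar's underside lies on this brass top and turning it under the press takes it no deeper.
- valve_sleeve (a point): Top of the white springy sleeve in the mouth, 6 mm down, 5 degree taper, with a flared lip above that leads the nose in. The shank enters freely until its collar is 12 mm above the brass, then wedges (friction about 0.6): pushed straight it sticks part way, over 30 N would be needed. While it turns, either way or to and fro, with up to 0.45 N m, 8 to 18 N of press takes it home. Let go, it stays.
- grease_jar: Bystander: small jar with a yellow cap, 44 mm across, 55 mm high, standing; origin at the centre of its underside.
- gland_nut: Bystander: brass ring nut 42 mm across, 16 mm high, lying flat; origin at the centre of its underside.
- spanner: Bystander: steel spanner 170 mm long, lying flat beyond the work; origin on its underside, own x along it.
There are look-alikes about, which are no part of the job. Of the things like the plug, leave any that is blue or turquoise; of the rest the smaller one is meant.

How it is judged (in metres and radians):
On the way:
1. the plug's shank is in the mouth of the stopcock (z of plug in the frame of valve_mouth below 0.02 m and horizontal distance between plug and valve_mouth below 0.006 m), for 0.1 s.
At the end, for the whole second after the job is handed in: The plug sits in the stopcock with its collar within 2 mm of the brass top, centred within 3 mm, upright within 0.06 rad, handle square across the pipe within 0.21 rad (12 degrees), let go and at rest (z of plug in the frame of valve_mouth below 0.002 m and horizontal distance between plug and valve_mouth below 0.003 m and angle between plug's own z axis and vertical below 0.06 rad and angle between the x axis of plug and the y axis of valve, either way round below 0.21 rad and linear speed of plug below 0.01 m/s); the robot touches nothing.
It fails at once if the plug is pressed too hard: the housing is pushed 3 mm down on its mount (about 24 N) (value of joint housing above 0.003 m).
It fails at once if the jar is pushed away (20 mm) or tipped (distance of grease_jar from where it was at the start of the episode above 0.02 m or angle between grease_jar's own z axis and vertical above 0.3 rad).
It fails at once if the nut is pushed away (20 mm) (distance of gland_nut from where it was at the start of the episode above 0.02 m).
It fails at once if the spanner is pushed away (20 mm) (distance of spanner from where it was at the start of the episode above 0.02 m).
It also fails if it takes over 64 s, if anything falls off the work surface, if the arm or the gripper's body presses on something with over 40 N, if the wrist force passes 120 N, or if a joint passes its speed limit or range.

## Working session

There is one attempt and no reset: what is moved stays moved. The work goes in short steps, Python scripts to look and compute and a shell command to move; the robot and the scene stay as the last step left them, time stands still between calls to the robot, and variables do not carry over. Pictures are saved under pics/ and viewed, and the job is handed in when it is done.

```bash
ls; mkdir -p pics
cat > h.py <<'E'
from rig import *
import numpy as np, cv2
def shot(n,f):
    ci=camera_info(n); p,d=grab_frame(n); cv2.imwrite('pics/%s.png'%f,p); np.savez('pics/%s.npz'%f,p=p,d=d,T=ci['world_to_cam'],c=[ci['vertical_fov'],ci['cx'],ci['cy']])
    return p,d,ci
def load(f):
    z=np.load('pics/%s.npz'%f); return z['p'],z['d'],z['T'],z['c']
def pts(d,T,c):
    f=240/np.tan(np.radians(c[0]/2)); v,u=np.mgrid[:480,:640]
    P=np.stack([(u-c[1])/f*d,(v-c[2])/f*d,d],-1)
    R=T[:3,:3];t=T[:3,3]
    return (P-t)@R
E
python3 - <<'E'
from h import *
s=sense();print(s)
for n in ['top','side','wrist']:
    p,d,ci=shot(n,n+'0');print(n,ci)
E
```

```text
pics
{'clock': 0.0, 'qpos': array([ 1.22061883e+00,  3.53676412e-01,  1.63410040e+00, -3.50989168e-05,
        1.15518546e+00, -2.39980650e-03]), 'qvel': array([-5.75652987e-04, -1.70780724e-03,  3.10377327e-05,  3.73415754e-04,
        1.51282321e-03, -2.04155597e-03]), 'joint_efforts': array([-1.27283129e-03, -6.05269361e+01, -3.42062616e+01,  1.96896127e-05,
        9.40235099e-03,  6.34575758e-05]), 'eef_pos': array([212.93696635, 587.37862023, 403.95829269]), 'tcp_rot': array([3.14156385e+00, 1.36968858e-03, 1.22303281e+00]), 'contact_force': array([ 0.54437018,  0.28835849, -0.94698641]), 'wrist_torque': array([-0.03486957, -0.01751396, -0.00569332]), 'opening': 0.9980427983203898}
top {'vertical_fov': 46.78986543349436, 'cx': 326.31410715732477, 'cy': 243.29729612329578, 'world_to_cam': array([[-2.12766877e-02, -9.99739095e-01, -8.30924219e-03,
         5.98977781e+01],
       [-9.99090928e-01,  2.15685132e-02, -3.67711282e-02,
         5.85688345e+02],
       [ 3.69407525e-02,  7.51932069e-03, -9.99289168e-01,
         8.61564633e+02],
       [ 0.00000000e+00,  0.00000000e+00
[... 247 characters left out ...]
 [-3.60998322e-01, -6.14540820e-01, -7.01441225e-01,
         2.99983869e+02],
       [ 3.73674814e-01,  5.93818263e-01, -7.12563684e-01,
         5.34003285e+02],
       [ 0.00000000e+00,  0.00000000e+00,  0.00000000e+00,
         1.00000000e+00]])}
wrist {'vertical_fov': 65.70646984690485, 'cx': 317.0561221391784, 'cy': 245.0998923016528, 'world_to_cam': array([[ 3.40153290e-01,  9.40369340e-01, -1.11552357e-03,
        -6.23728110e+02],
       [ 9.01519123e-01, -3.25762358e-01,  2.84854624e-01,
        -3.73117915e+01],
       [ 2.67505159e-01, -9.78999034e-02, -9.58570080e-01,
         3.78475759e+02],
       [ 0.00000000e+00,  0.00000000e+00,  0.00000000e+00,
         1.00000000e+00]])}
```

View pics/top0.png

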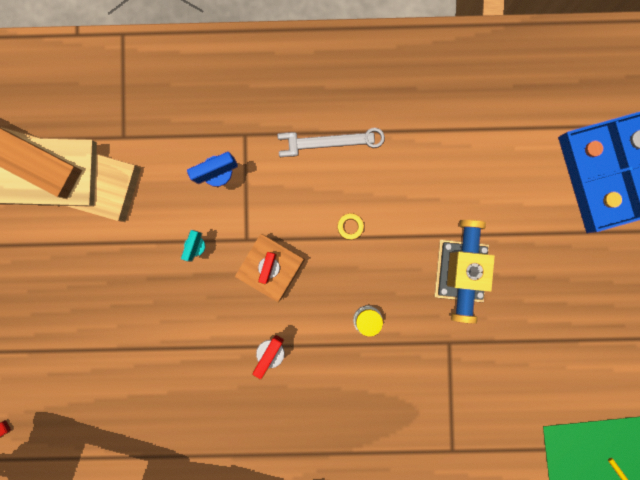

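View pics/side0.png

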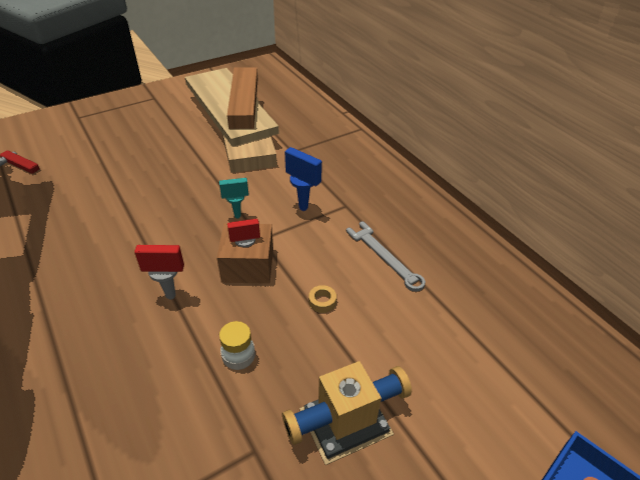

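View pics/wrist0.png

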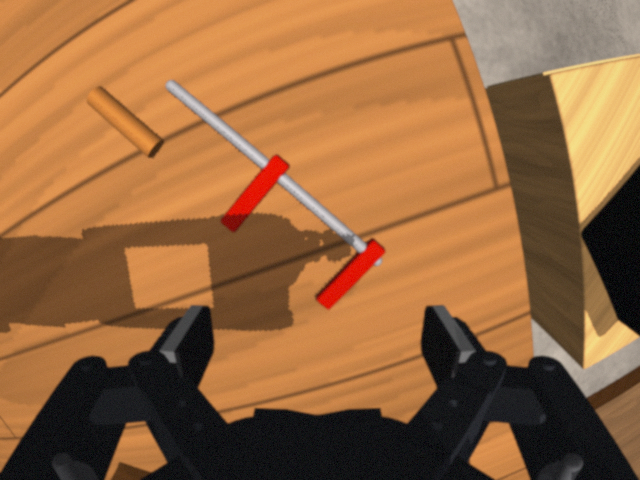

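The top view shows the plug in the rest at (268,267), a larger red decoy at (268,357), the jar at (369,321), the nut at (350,226), the spanner along row 142, and the valve at (470,270) with its pipe roughly vertical in the picture. I'll measure these with depth.

Run:
```python
from h import *
p,d,T,c=load('top0'); P=pts(d,T,c)
hsv=cv2.cvtColor(p,cv2.COLOR_BGR2HSV)
def info(name,m,box,zr):
    u0,v0,u1,v1=box; k=np.zeros(m.shape,bool);k[v0:v1,u0:u1]=1
    k&=m&(P[...,2]>zr[0])&(P[...,2]<zr[1])&(d>0)
    Q=P[k]; r=cv2.minAreaRect(Q[:,:2].astype(np.float32))
    print(name,len(Q),'med',np.median(Q,0).round(1),'z',np.percentile(Q[:,2],[5,50,95]).round(1),'rect',np.round(r[0],1),np.round(r[1],1),round(r[2],1))
    return Q
H,S,V=hsv[...,0],hsv[...,1],hsv[...,2]
red=((H<6)|(H>174))&(S>180)&(V>100)
al=np.ones_like(red)
info('handle',red,(250,245,285,290),(50,150))
info('handletop',red,(250,245,285,290),(86,96))
info('decoy',red,(245,330,290,385),(20,200))
info('rest top',al,(230,230,310,305),(50,60))
info('brass top',(H>15)&(H<35)&(S>120),(440,245,505,300),(80,110))
info('brass all',(al),(440,245,505,300),(75,110))
blue=(H>100)&(H<130)&(S>120)
info('pipe',blue,(445,215,495,325),(20,100))
info('jar',(H>22)&(H<35)&(S>150),(350,300,390,340),(30,80))
print(P[300:315:3,268,2], P[270,445:500:4].round(1))
for n,zz in(('plate',(10,30)),):info(n,al,(430,235,500,305),zz)
```

```text
handle 264 med [551.1 133.1  90.1] z [87.2 90.1 92.6] rect [551.6 134.7] [15.9 44.7] 75.2
handletop 258 med [550.5 133.3  90.1] z [87.8 90.1 92.6] rect [551.4 133.3] [12.2 44.7] 71.8
decoy 436 med [424.6 133.2 101.8] z [ 99.3 101.8 104.1] rect [424.6 133.7] [15.  59.2] 58.5
rest top 2144 med [551.  131.3  54.4] z [52.  54.4 57.6] rect [551.  133.5] [75.2 75. ] 58.0
brass top 930 med [ 539.3 -165.5   81.6] z [80.2 81.6 83.9] rect [ 539.3 -165.5] [52.5 51.9] 82.8
brass all 1230 med [ 539.4 -165.8   81.2] z [77.5 81.2 83.6] rect [ 539.3 -165.7] [53.  52.1] 82.9
pipe 776 med [ 511.4 -162.9   54. ] z [46.6 54.  57.5] rect [ 539.9 -164.7] [ 23.3 129.8] 83.1
jar 562 med [466.6 -14.   54.5] z [51.8 54.5 56.7] rect [466.4 -13.9] [37.9 38.6] 0.8
[ 1.5765248   2.16644319 -1.20038566 -2.15721602 -2.49753976] [[ 541.  -137.3   13.2]
 [ 541.1 -140.1   29.5]
 [ 541.4 -139.8   59. ]
 [ 541.7 -140.8   80.6]
 [ 541.5 -146.8   79.5]
 [ 541.5 -151.6   83.7]
 [ 540.2 -175.    12.4]
 [ 540.7 -171.1   52.1]
 [ 540.8 -173.3   66.3]
 [ 540.9 -175.8   78.8]
 [ 540.8 -180.8   81.5]
 [ 540.7 -186.    83.6]
 [ 539.1 -216.3   -1.1]
 [ 539.  -222.7   -1.1]]
plate 791 med [ 540.2 -141.7   13.6] z [11.  13.6 19.4] rect [ 539.3 -165.5] [70.6 83.8] 82.9
```

Run:
```python
from h import *
p,d,T,c=load('top0')
a=cv2.resize(p[205:335,220:300],None,fx=5,fy=4.4,interpolation=2);b=cv2.resize(p[205:335,430:510],None,fx=5,fy=4.4,interpolation=2)
cv2.imwrite('pics/z0.png',np.hstack([a,b])[:600])
```

```text
(no output)
```

View pics/z0.png

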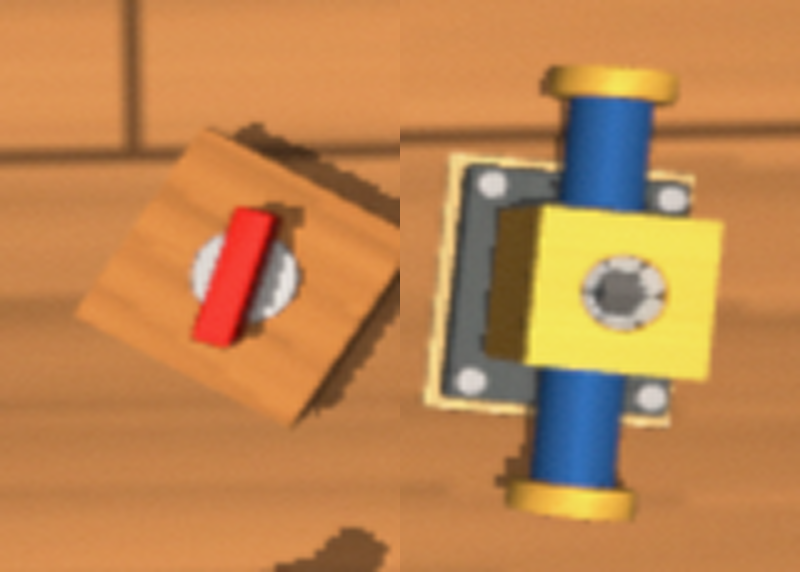

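The plug is at about (551,133) with its handle at −18°. The mouth is at about (539,−165.5, 81.5) with the pipe at −7°. I'll work out the move to a spot above the plug.

```bash
cat >> h.py <<'E'
def rpy(r):
    from scipy.spatial.transform import Rotation as R
    return R.from_euler('xyz',r).as_matrix()
def go(x,y,z,yawdeg):
    s=sense(); M=rpy(s['tcp_rot']); dl=M.T@(np.array([x,y,z])-s['eef_pos'])/10
    xa=np.degrees(np.arctan2(M[1,0],M[0,0])); dy=(yawdeg-xa+180)%360-180
    print('t',round(s['clock'],2),'pos',s['eef_pos'].round(1),'yaw',xa.round(1),'tilt',np.degrees(np.arccos(-M[2,2])).round(2),'F',s['contact_force'].round(1),'op',round(s['opening'],3))
    print('shift cm',dl.round(2),'roll',round(-dy,1))
E
python3 -c "
from h import *
go(551.2,133.4,330,71.8)"
```

```text
t 0.15 pos [213.  587.4 404.1] yaw 70.1 tilt 0.06 F [ 0.2 -0.6  0.1] op 1.003
shift cm [-31.15  47.27   7.45] roll -1.7
```

```bash
python3 -m creep '100 -2.5 4 0.5 -1.7; 100 -5 7.5 1 -1.7; 100 -7.5 11.5 2 -1.7; 100 -10 15 2.5 -1.7; 100 -12.5 19 3 -1.7; 100 -15 22.5 3.5 -1.7; 100 -17.5 26.5 4 -1.7; 100 -20 30.5 5 -1.7; 100 -22.5 34 5.5 -1.7; 100 -25 38 6 -1.7; 100 -27.5 41.5 6.5 -1.7; 100 -29.5 44.5 7 -1.7; 100 -31.15 47.3 7.5 -1.7; 100 -31.15 47.3 7.5 -1.7; 100 -31.15 47.3 7.5 -1.7; 100 -31.15 47.3 7.5 -1.7; 100 -31.15 47.3 7.5 -1.7' 100
python3 - <<'E'
from h import *
go(551.2,133.4,236,71.8)
p,d,ci=shot('wrist','w1')
E
```

```text
clock: 1.85
eef_pos: [550.9, 134.1, 329.6]
tcp_rot: [-3.141, 0.001, 1.254]
contact_force: [1.3, -0.3, 0.1]
opening: 1.002
t 1.85 pos [550.9 134.1 329.6] yaw 71.8 tilt 0.06 F [ 1.3 -0.3  0.1] op 1.002
shift cm [-0.05  0.06  9.36] roll 0.0
```

View pics/w1.png

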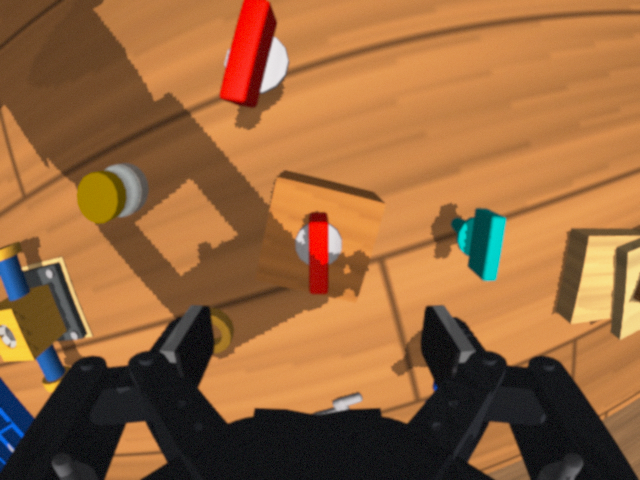

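The handle shows upright at column 318, midway between the jaws. As a check, I'll cast wrist-camera rays onto the handle's top plane.

```bash
cat >> h.py <<'E'
def fish(T,c,uv,z):
    f=240/np.tan(np.radians(c[0]/2)); q=np.atleast_2d(uv)-[c[1],c[2]]; r=np.linalg.norm(q,axis=1)+1e-9
    th=r/f; D=np.c_[q/r[:,None]*np.sin(th)[:,None],np.cos(th)]@T[:3,:3]
    o=-T[:3,:3].T@T[:3,3]; return o+D*((z-o[2])/D[:,2])[:,None]
E
python3 - <<'E'
from h import *
p,d,T,c=load('w1')
h=cv2.cvtColor(p,cv2.COLOR_BGR2HSV);m=((h[...,0]<6)|(h[...,0]>174))&(h[...,1]>180)&(h[...,2]>100);m[:190]=0;m[310:]=0
# brighter top
v,u=np.nonzero(m);print(u.min(),u.max(),v.min(),v.max(),np.unique(h[m][:,2]//10*10,return_counts=True))
b=m&(h[...,2]>215)
for k in(m,b):
    v,u=np.nonzero(k);Q=fish(T,c,np.c_[u,v],91);print(len(u),cv2.minAreaRect(Q[:,:2].astype(np.float32)),d[v,u].mean())
E
```

```text
308 327 213 293 (array([100, 110, 120, 130, 140, 150, 160, 170, 180, 190, 200, 210, 220,
       230, 240, 250], dtype=uint8), array([ 49,  55,  22,  33,  82, 173, 309,  13,  11,   6,  18,  35,  25,
        44, 143, 424]))
1442 ((545.7380981445312, 135.4041748046875), (10.879133224487305, 49.504058837890625), 72.3510513305664) 218.57446
646 ((539.6482543945312, 137.58383178710938), (10.39786148071289, 24.906896591186523), 72.31187438964844) 216.18217
```

Run:
```python
from h import *
p,d,T,c=load('w1')
print(-T[:3,:3].T@T[:3,3])
cv2.imwrite('pics/z1.png',cv2.resize(p[195:315,270:370],None,fx=5,fy=5,interpolation=2))
print(fish(T,c,[[317.5,213],[317.5,293]],91))
```

```text
[481.74878376 156.09229959 298.30132964]
[[522.1850876  142.94556046  91.        ]
 [569.18893517 127.58569415  91.        ]]
```

View pics/z1.png

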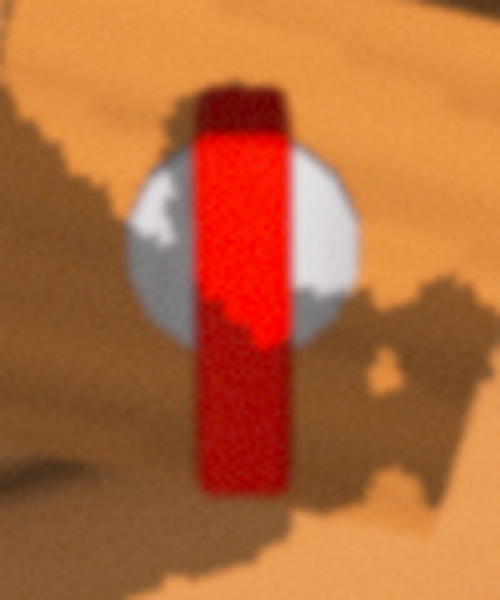

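Run:
```python
from h import *
p,d,T,c=load('w1')
q=fish(T,c,[[318.4,221.6],[318.4,293.6]],91);print(q,q.mean(0),np.linalg.norm(q[1]-q[0]))
go(551.2,133.4,236,71.8)
```

```text
[[527.11992455 141.87404808  91.        ]
 [569.74029047 127.98210925  91.        ]] [548.43010751 134.92807866  91.        ] 44.827241225562474
t 1.9 pos [550.9 134.2 329.6] yaw 71.9 tilt 0.05 F [-0.3 -0.   0.3] op 0.998
shift cm [-0.06  0.05  9.36] roll 0.1
```

The two estimates agree within 3 mm, along the uncritical handle direction. I'll descend straight and grip.

```bash
python3 -m creep '70 -0.05 0 2 0; 60 -0.05 0 4 0; 60 -0.05 0 6 0; 60 -0.05 0 7.5 0; 60 -0.05 0 8.5 0; 60 -0.05 0 9.2 0; 60 -0.05 0 9.35 0; 60 -0.05 0 9.35 0; 60 -0.05 0 9.35 0; 30 -0.05 0 9.35 0; 0 -0.05 0 9.35 0; 0 -0.05 0 9.35 0; 0 -0.05 0 9.35 0; 0 -0.05 0 9.35 0; 0 -0.05 0 9.35 0; 0 -0.05 0 9.35 0' 100
python3 - <<'E'
from h import *
go(551.2,133.4,236,71.8)
shot('side','s2');shot('wrist','w2')
E
```

```text
clock: 3.5
eef_pos: [550.9, 133.6, 236.7]
tcp_rot: [3.141, 0.001, 1.254]
contact_force: [-1.2, -0.6, 4.9]
opening: 0.119
t 3.5 pos [550.9 133.6 236.7] yaw 71.8 tilt 0.05 F [-1.2 -0.6  4.9] op 0.119
shift cm [-0.02  0.03  0.07] roll 0.0
```

View pics/s2.png

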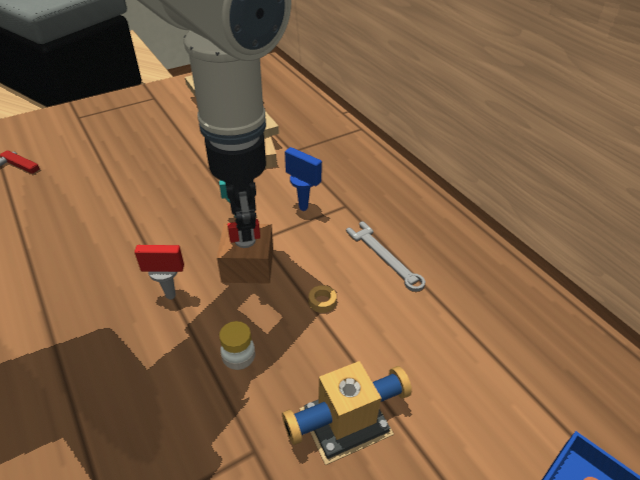

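View pics/w2.png

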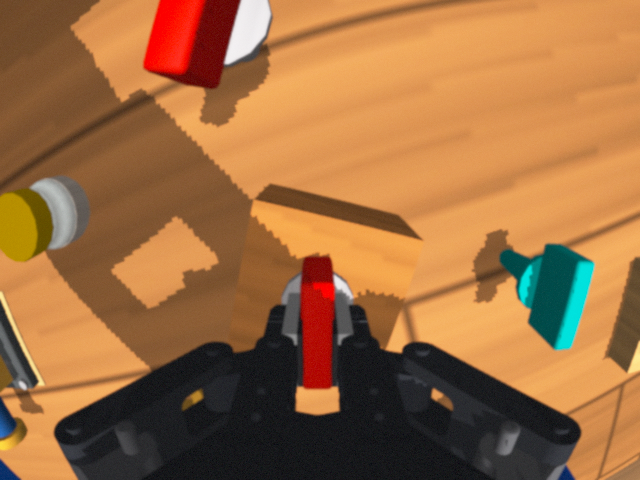

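Gripped at an opening of 0.119, with the handle square in the jaws. Now I'll lift 9 cm.

```bash
python3 -m creep '0 0 0 -0.5 0; 0 0 0 -2 0; 0 0 0 -4 0; 0 0 0 -6 0; 0 0 0 -8 0; 0 0 0 -9 0; 0 0 0 -9 0; 0 0 0 -9 0'
python3 - <<'E'
from h import *
go(540,-165.5,326,-7.1)
shot('side','s3')
E
```

```text
clock: 4.4
eef_pos: [550.6, 133.6, 326.5]
tcp_rot: [3.141, 0.001, 1.254]
contact_force: [0.6, -0.0, -1.8]
opening: 0.119
t 4.4 pos [550.6 133.6 326.5] yaw 71.8 tilt 0.04 F [ 0.6 -0.  -1.8] op 0.119
shift cm [-28.76   8.31   0.07] roll 78.9
```

View pics/s3.png

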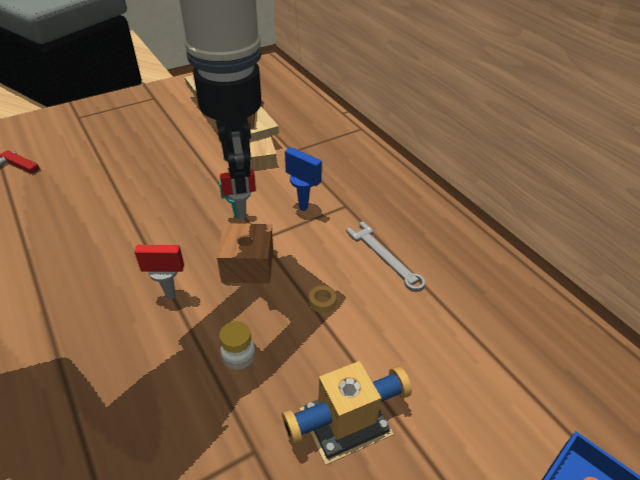

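```bash
python3 -m creep '0 -1.5 0.5 0 4; 0 -4 1 0 10; 0 -6.5 2 0 17; 0 -9 2.5 0 24; 0 -11.5 3.3 0 31; 0 -14 4 0 38; 0 -16.5 4.8 0 45; 0 -19 5.5 0 52; 0 -21.5 6.2 0 59; 0 -24 7 0 66; 0 -26.5 7.7 0 73; 0 -28 8.1 0 77; 0 -28.76 8.3 0 78.9; 0 -28.76 8.3 0 78.9; 0 -28.76 8.3 0 78.9; 0 -28.76 8.3 0 78.9'
python3 - <<'E'
from h import *
go(540,-165.5,326,-7.1)
shot('side','s4');shot('wrist','w4');shot('top','t4')
E
```

```text
clock: 6.05
eef_pos: [539.8, -164.7, 326.1]
tcp_rot: [3.141, 0.001, -0.121]
contact_force: [0.1, 0.8, -2.3]
opening: 0.121
t 6.05 pos [ 539.8 -164.7  326.1] yaw -6.9 tilt 0.08 F [ 0.1  0.8 -2.3] op 0.121
shift cm [0.03 0.07 0.01] roll 0.2
```

View pics/s4.png

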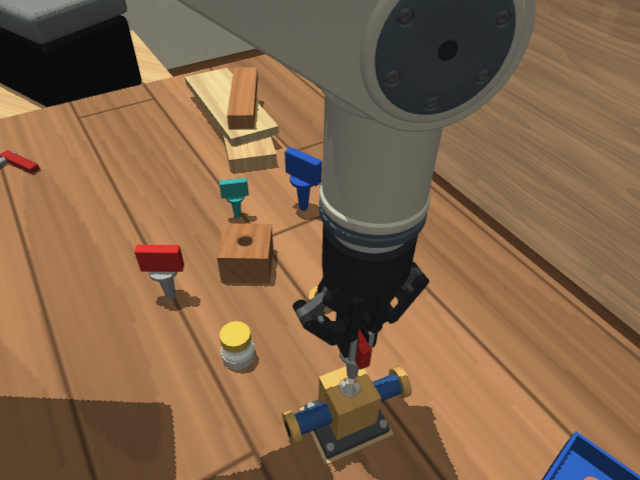

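View pics/w4.png

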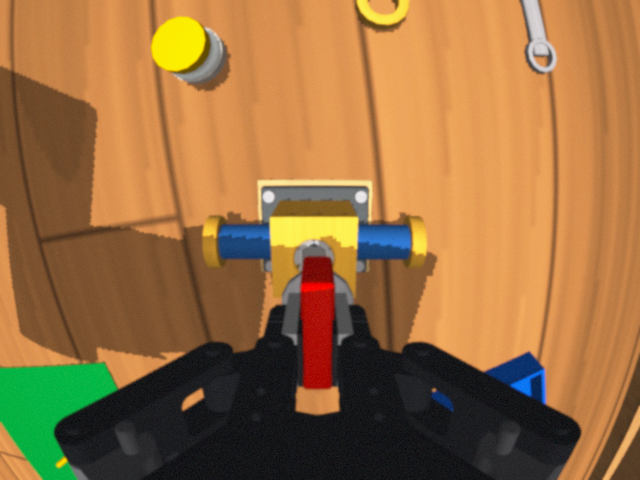

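View pics/t4.png

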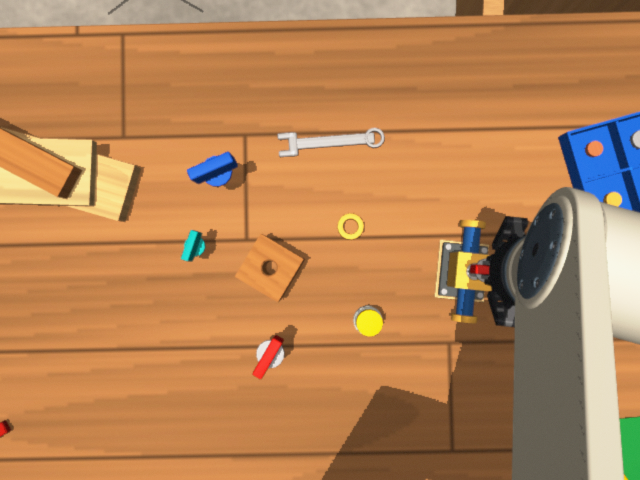

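The pipe runs level in the wrist view, so the turn is right. In that view the housing centre is at about column 313.5 and the handle at 318. I'll refine the offset between nose and mouth with the side and wrist cameras.

Run:
```python
from h import *
p,d,T,c=load('w4')
a=cv2.resize(p[200:300,260:370],None,fx=4,fy=4,interpolation=2)
p2,_,T2,c2=load('s4'); b=cv2.resize(p2[325:425,310:400],None,fx=4,fy=4,interpolation=2)
p3,_,_,_=load('s3'); 
cv2.imwrite('pics/z4.png',np.hstack([a,b]))
def pr(T,c,X):
    f=240/np.tan(np.radians(c[0]/2)); X=np.atleast_2d(X);q=X@T[:3,:3].T+T[:3,3]; 
    return np.c_[q[:,0]/q[:,2]*f+c[1],q[:,1]/q[:,2]*f+c[2]]
# side: expected px of mouth and of plug axis pts
print('mouth',pr(T2,c2,[539.3,-165.5,81.6]))
print('axis z100..145',pr(T2,c2,[[539.8,-164.7,z] for z in(100,102,144,149)]))
o=-T[:3,:3].T@T[:3,3];print('wristcam',o)
def prf(T,c,X):
    f=240/np.tan(np.radians(c[0]/2)); q=T[:3,:3]@np.array(X)+T[:3,3]; r=np.hypot(q[0],q[1]);th=np.arctan2(r,q[2]);return q[:2]/r*th*f+[c[1],c[2]]
print('wrist mouth',prf(T,c,[539.3,-165.5,81.6]),'handle top',prf(T,c,[539.8,-164.7,181]),prf(T,c,[539.8,-164.7,149]))
```

```text
mouth [[349.92496627 384.66722294]]
axis z100..145 [[350.89379931 375.24496251]
 [351.00472258 374.27804979]
 [353.47054414 352.78360264]
 [353.78258298 350.06357517]]
wristcam [548.3921433  -93.37740334 294.83544918]
wrist mouth [316.90395652 259.49629433] handle top [317.58359231 346.61294328] [317.57764162 307.49895676]
```

View pics/z4.png

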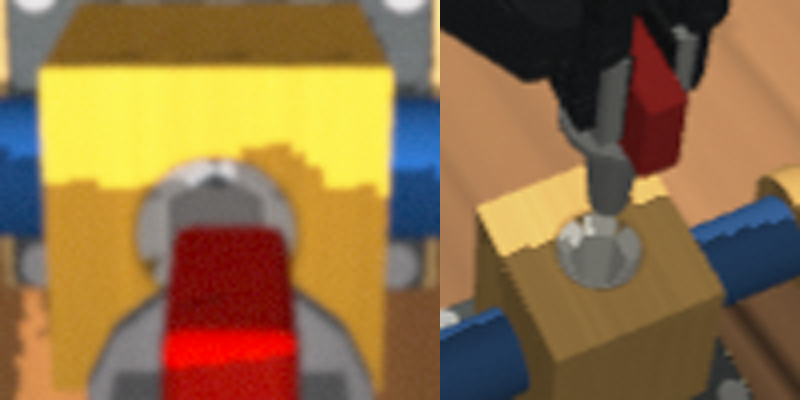

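Offsets agree within 1–2 mm. I'll take a compromise target of (538.7,−166) and descend to just above first contact.

```bash
python3 -c "
from h import *
go(538.7,-166,282,-7.1)"
```

```text
t 6.2 pos [ 539.8 -164.9  326.4] yaw -7.0 tilt 0.07 F [ 0.5 -0.1 -2.3] op 0.124
shift cm [-0.1   0.12  4.44] roll 0.1
```

```bash
python3 -m creep '0 -0.1 0.12 0.5 0; 0 -0.1 0.12 1 0; 0 -0.1 0.12 1.5 0; 0 -0.1 0.12 2 0; 0 -0.1 0.12 2.5 0; 0 -0.1 0.12 3 0; 0 -0.1 0.12 3.5 0; 0 -0.1 0.12 4 0; 0 -0.1 0.12 4.4 0; 0 -0.1 0.12 4.4 0; 0 -0.1 0.12 4.4 0'
python3 - <<'E'
from h import *
go(538.7,-166,280,-7.1)
p,_,_=shot('side','s5')
p,_,T,c=load('s5')
cv2.imwrite('pics/z5.png',cv2.resize(p[325:425,310:400],None,fx=4,fy=4,interpolation=2))
E
```

```text
clock: 7.3
eef_pos: [538.5, -166.0, 282.1]
tcp_rot: [3.141, 0.001, -0.122]
contact_force: [-2.3, -0.9, -2.4]
opening: 0.119
t 7.3 pos [ 538.5 -166.   282.1] yaw -7.0 tilt 0.1 F [-2.3 -0.9 -2.4] op 0.119
shift cm [0.02 0.   0.21] roll 0.1
```

View pics/z5.png

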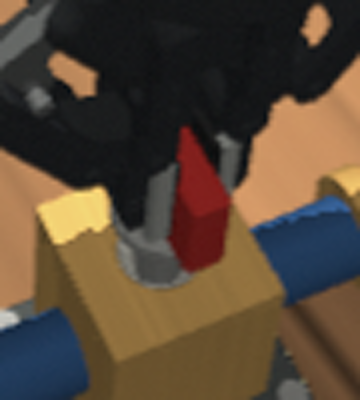

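The shank is in the mouth. The force is slightly toward −x, as the wrist view suggested. I'll ease that way and step down gently.

```bash
python3 -m creep '0 -0.05 0 0.1 0; 0 -0.05 0 0.2 0; 0 -0.05 0 0.3 0; 0 -0.05 0 0.4 0; 0 -0.05 0 0.4 0; 0 -0.05 0 0.4 0'
python3 -c "
from h import *
go(538.7,-166,280,-7.1);print(sense()['wrist_torque'].round(2))"
```

```text
clock: 7.95
eef_pos: [538.0, -166.0, 278.2]
tcp_rot: [3.141, 0.001, -0.122]
contact_force: [-1.3, -0.5, -2.9]
opening: 0.119
t 7.95 pos [ 538.  -166.   278.2] yaw -7.0 tilt 0.09 F [-1.3 -0.5 -2.9] op 0.119
shift cm [ 0.07 -0.   -0.18] roll 0.1
[-0.09  0.15  0.01]
```

```bash
python3 -m creep '0 -0.05 0 0.1 0; 0 -0.05 0 0.2 0; 0 -0.05 0 0.25 0; 0 -0.05 0 0.25 0; 0 -0.05 0 0.25 0'
python3 -c "
from h import *
go(538.7,-166,280,-7.1);print(sense()['wrist_torque'].round(2))"
```

```text
clock: 8.45
eef_pos: [537.6, -165.9, 275.7]
tcp_rot: [3.141, 0.001, -0.122]
contact_force: [-0.5, -0.9, -1.7]
opening: 0.12
t 8.45 pos [ 537.6 -165.9  275.7] yaw -7.0 tilt 0.09 F [-0.5 -0.9 -1.7] op 0.12
shift cm [ 0.11 -0.01 -0.43] roll 0.1
[-0.18 -0.05  0.03]
```

```bash
python3 -m creep '0 0 0 0.1 0; 0 0 0 0.15 0; 0 0 0 0.15 0; 0 0 0 0.15 0'
python3 -c "
from h import *
go(538.7,-166,280,-7.1);print(sense()['wrist_torque'].round(2))"
```

```text
clock: 8.85
eef_pos: [537.6, -166.0, 274.3]
tcp_rot: [3.14, 0.001, -0.122]
contact_force: [-0.6, -2.7, -1.3]
opening: 0.121
t 8.85 pos [ 537.6 -166.   274.3] yaw -7.0 tilt 0.09 F [-0.6 -2.7 -1.3] op 0.121
shift cm [ 0.11 -0.01 -0.57] roll 0.1
[-0.31  0.06  0.01]
```

```bash
python3 -m creep '0 0 0.05 0.1 0; 0 0 0.05 0.15 0; 0 0 0.05 0.15 0; 0 0 0.05 0.15 0'
python3 -c "
from h import *
go(538.7,-166,280,-7.1);print(sense()['wrist_torque'].round(2))"
```

```text
clock: 9.25
eef_pos: [537.5, -166.4, 272.8]
tcp_rot: [3.141, 0.001, -0.122]
contact_force: [-0.5, 2.3, 0.5]
opening: 0.122
t 9.25 pos [ 537.5 -166.4  272.8] yaw -7.0 tilt 0.08 F [-0.5  2.3  0.5] op 0.122
shift cm [ 0.11 -0.05 -0.72] roll 0.1
[ 0.3   0.12 -0.03]
```

Contact with the sleeve has begun. Now I'll turn to and fro with small advances, watching the force.

```bash
python3 -m creep '0 0 -0.02 0.03 5; 0 0 -0.02 0.06 12; 0 0 -0.02 0.09 18; 0 0 -0.02 0.12 12; 0 0 -0.02 0.14 5; 0 0 -0.02 0.15 -2; 0 0 -0.02 0.15 -9; 0 0 -0.02 0.15 -16'
python3 -c "
from h import *
go(537.5,-166.2,270,-7.1);print(sense()['wrist_torque'].round(2))"
```

```text
clock: 10.05
eef_pos: [537.8, -166.2, 271.3]
tcp_rot: [3.141, 0.001, 0.162]
contact_force: [1.2, 0.2, -0.8]
opening: 0.116
t 10.05 pos [ 537.8 -166.2  271.3] yaw 9.3 tilt 0.06 F [ 1.2  0.2 -0.8] op 0.116
shift cm [-0.03 -0.01  0.13] roll 16.4
[ 0.15 -0.27 -0.14]
```

```bash
python3 -m creep '0 0 0 0.04 7; 0 0 0 0.08 14; 0 0 0 0.12 21; 0 0 0 0.16 28; 0 0 0 0.19 34; 0 0 0 0.22 28; 0 0 0 0.25 21; 0 0 0 0.25 14; 0 0 0 0.25 7'
python3 -c "
from h import *
go(537.5,-166.2,270,-7.1);print(sense()['wrist_torque'].round(2))"
```

```text
clock: 10.95
eef_pos: [537.7, -166.2, 269.0]
tcp_rot: [3.141, 0.0, 0.045]
contact_force: [-0.6, -0.4, 2.0]
opening: 0.124
t 10.95 pos [ 537.7 -166.2  269. ] yaw 2.6 tilt 0.06 F [-0.6 -0.4  2. ] op 0.124
shift cm [-0.02 -0.   -0.1 ] roll 9.7
[ 0.12  0.26 -0.07]
```

```bash
python3 -m creep '0 0 0 0.05 7; 0 0 0 0.1 14; 0 0 0 0.15 21; 0 0 0 0.2 28; 0 0 0 0.23 21; 0 0 0 0.26 14; 0 0 0 0.28 7; 0 0 0 0.28 0'
python3 - <<'E'
from h import *
go(537.5,-166.2,270,-7.1);print(sense()['wrist_torque'].round(2))
p,_,_=shot('side','s6')
cv2.imwrite('pics/z6.png',cv2.resize(p[325:425,310:400],None,fx=5,fy=5,interpolation=2))
E
```

```text
clock: 11.75
eef_pos: [537.8, -166.3, 266.8]
tcp_rot: [3.141, 0.0, 0.05]
contact_force: [-1.9, 1.0, 5.4]
opening: 0.123
t 11.75 pos [ 537.8 -166.3  266.8] yaw 2.9 tilt 0.06 F [-1.9  1.   5.4] op 0.123
shift cm [-0.02 -0.01 -0.32] roll 10.0
[ 0.22  0.35 -0.18]
```

View pics/z6.png

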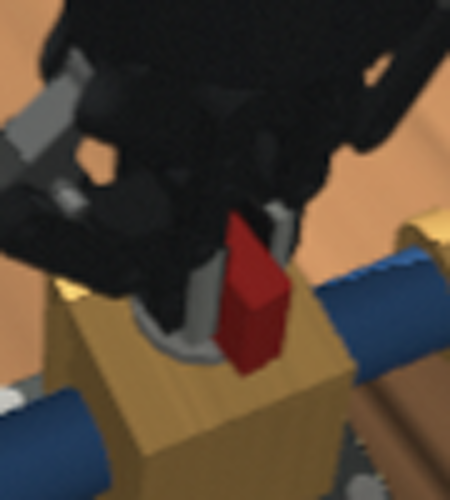

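The collar is a few mm above the brass and the press is about 8 N. Continuing.

```bash
python3 -m creep '0 0 0 0.03 7; 0 0 0 0.06 14; 0 0 0 0.09 21; 0 0 0 0.11 14; 0 0 0 0.13 7; 0 0 0 0.15 0; 0 0 0 0.15 -7; 0 0 0 0.15 0'
python3 -c "
from h import *
go(537.5,-166.2,270,-7.1);print(sense()['wrist_torque'].round(2))"
```

```text
clock: 12.6
eef_pos: [537.8, -166.2, 265.8]
tcp_rot: [3.141, 0.0, 0.065]
contact_force: [-3.6, 0.4, 5.8]
opening: 0.123
t 12.6 pos [ 537.8 -166.2  265.8] yaw 3.7 tilt 0.06 F [-3.6  0.4  5.8] op 0.123
shift cm [-0.03 -0.01 -0.42] roll 10.8
[0.29 0.61 0.19]
```

```bash
python3 -m creep '0 -0.02 0 0.05 7; 0 -0.02 0 0.1 14; 0 -0.02 0 0.13 21; 0 -0.02 0 0.15 28; 0 -0.02 0 0.17 21; 0 -0.02 0 0.19 14; 0 -0.02 0 0.2 7; 0 -0.02 0 0.2 0; 0 -0.02 0 0.2 7'
python3 -c "
from h import *
go(537.5,-166.2,270,-7.1);print(sense()['wrist_torque'].round(2))"
```

```text
clock: 13.5
eef_pos: [537.6, -166.2, 264.4]
tcp_rot: [3.141, 0.0, -0.049]
contact_force: [-2.9, 0.4, 7.4]
opening: 0.121
t 13.5 pos [ 537.6 -166.2  264.4] yaw -2.8 tilt 0.06 F [-2.9  0.4  7.4] op 0.121
shift cm [-0.01 -0.   -0.56] roll 4.3
[0.29 0.65 0.17]
```

```bash
python3 -m creep '0 -0.02 0 0.05 -7; 0 -0.02 0 0.1 -14; 0 -0.02 0 0.13 -7; 0 -0.02 0 0.15 0; 0 -0.02 0 0.17 7; 0 -0.02 0 0.18 14; 0 -0.02 0 0.18 21; 0 -0.02 0 0.18 14; 0 -0.02 0 0.18 7'
python3 - <<'E'
from h import *
go(537.5,-166.2,270,-7.1);print(sense()['wrist_torque'].round(2))
p,_,_=shot('side','s7')
cv2.imwrite('pics/z7.png',cv2.resize(p[325:425,310:400],None,fx=5,fy=5,interpolation=2))
E
```

```text
clock: 14.4
eef_pos: [537.3, -166.3, 263.3]
tcp_rot: [3.141, -0.0, -0.167]
contact_force: [-2.8, 1.7, 8.9]
opening: 0.122
t 14.4 pos [ 537.3 -166.3  263.3] yaw -9.6 tilt 0.06 F [-2.8  1.7  8.9] op 0.122
shift cm [ 0.02 -0.01 -0.67] roll -2.5
[ 0.22  0.6  -0.21]
```

View pics/z7.png

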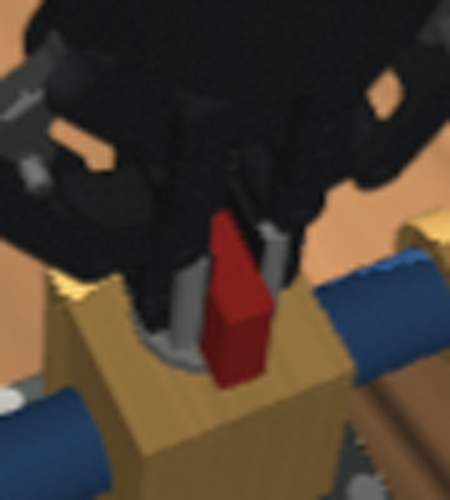

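```bash
python3 -m creep '0 -0.02 0 0.04 7; 0 -0.02 0 0.08 14; 0 -0.02 0 0.1 21; 0 -0.02 0 0.12 14; 0 -0.02 0 0.13 7; 0 -0.02 0 0.13 0; 0 -0.02 0 0.13 -7; 0 -0.02 0 0.13 -14; 0 -0.02 0 0.13 -7; 0 -0.02 0 0.13 0'
python3 -c "
from h import *
go(537.5,-166.2,270,-7.1);print(sense()['wrist_torque'].round(2))"
```

```text
clock: 15.45
eef_pos: [537.2, -166.2, 262.7]
tcp_rot: [3.14, -0.0, -0.163]
contact_force: [-2.8, 2.8, 7.2]
opening: 0.123
t 15.45 pos [ 537.2 -166.2  262.7] yaw -9.3 tilt 0.07 F [-2.8  2.8  7.2] op 0.123
shift cm [ 0.03 -0.   -0.73] roll -2.2
[0.33 0.54 0.24]
```

```bash
python3 -m creep '0 -0.02 0 0.05 7; 0 -0.02 0 0.09 14; 0 -0.02 0 0.12 21; 0 -0.02 0 0.15 14; 0 -0.02 0 0.15 7; 0 -0.02 0 0.15 0; 0 -0.02 0 0.15 -7; 0 -0.02 0 0.15 -14; 0 -0.02 0 0.15 -7; 0 -0.02 0 0.15 0'
python3 -c "
from h import *
go(537.5,-166.2,270,-7.1);print(sense()['wrist_torque'].round(2))"
```

```text
clock: 16.45
eef_pos: [537.2, -166.1, 262.0]
tcp_rot: [3.14, -0.001, -0.166]
contact_force: [-3.0, 1.5, 9.7]
opening: 0.123
t 16.45 pos [ 537.2 -166.1  262. ] yaw -9.5 tilt 0.09 F [-3.   1.5  9.7] op 0.123
shift cm [ 0.03  0.   -0.8 ] roll -2.4
[0.24 0.58 0.34]
```

```bash
python3 -m creep '0 -0.02 0 0.1 7; 0 -0.02 0 0.13 14; 0 -0.02 0 0.14 21; 0 -0.02 0 0.14 14; 0 -0.02 0 0.14 7; 0 -0.02 0 0.14 0; 0 -0.02 0 0.14 -7; 0 -0.02 0 0.14 -14; 0 -0.02 0 0.14 -7; 0 -0.02 0 0.14 0'
python3 - <<'E'
from h import *
go(537.5,-166.2,270,-7.1);print(sense()['wrist_torque'].round(2))
p,_,_=shot('side','s8')
cv2.imwrite('pics/z8.png',cv2.resize(p[325:425,310:400],None,fx=5,fy=5,interpolation=2))
E
```

```text
clock: 17.45
eef_pos: [537.1, -166.1, 261.6]
tcp_rot: [3.14, -0.001, -0.17]
contact_force: [-4.0, 2.3, 12.1]
opening: 0.121
t 17.45 pos [ 537.1 -166.1  261.6] yaw -9.7 tilt 0.12 F [-4.   2.3 12.1] op 0.121
shift cm [ 0.04  0.   -0.84] roll -2.6
[0.37 0.8  0.38]
```

View pics/z8.png

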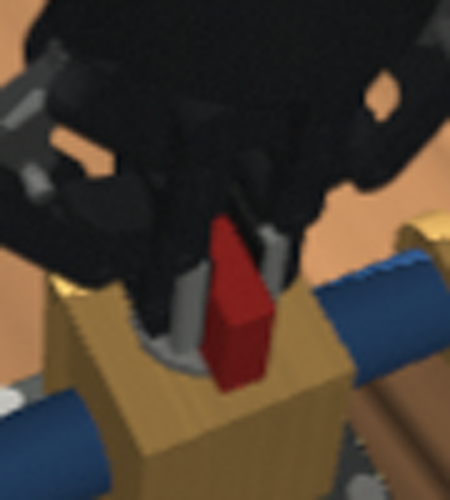

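The press is about 14 N and now climbs nearly at spring rate, so the plug may be home. I'll turn more at the same press to see whether it goes deeper.

```bash
python3 -m creep '0 0 0 0.1 7; 0 0 0 0.12 14; 0 0 0 0.12 21; 0 0 0 0.12 28; 0 0 0 0.12 21; 0 0 0 0.12 14; 0 0 0 0.12 7; 0 0 0 0.12 0; 0 0 0 0.12 -7; 0 0 0 0.12 -14; 0 0 0 0.12 -21; 0 0 0 0.12 -14; 0 0 0 0.12 -7; 0 0 0 0.12 0'
python3 -c "
from h import *
go(537.5,-166.2,270,-7.1);print(sense()['wrist_torque'].round(2))"
```

```text
clock: 18.9
eef_pos: [537.1, -166.0, 261.5]
tcp_rot: [3.14, -0.001, -0.182]
contact_force: [-4.8, 1.5, 12.6]
opening: 0.12
t 18.9 pos [ 537.1 -166.   261.5] yaw -10.4 tilt 0.13 F [-4.8  1.5 12.6] op 0.12
shift cm [ 0.04  0.01 -0.85] roll -3.3
[0.41 0.95 0.39]
```

Depth no longer changes, and TCP z 261.5 matches the predicted home depth of 261.4 at this load. I'll square the handle, ease off the press, and let go.

```bash
python3 -m creep '0 0 0 0.1 -5; 0 0 0 0.1 -5; 0 0 0 0.05 -3.5; 0 0 0 0 -3.3; 0 0 0 -0.05 -3.3; 0 0 0 -0.1 -3.3; 0 0 0 -0.15 -3.3; 0 0 0 -0.15 -3.3'
python3 -c "
from h import *
go(537.5,-166.2,270,-7.1);print(sense()['wrist_torque'].round(2))"
```

```text
clock: 19.7
eef_pos: [537.1, -166.1, 262.9]
tcp_rot: [3.14, -0.001, -0.124]
contact_force: [-1.1, -0.9, 1.9]
opening: 0.121
t 19.7 pos [ 537.1 -166.1  262.9] yaw -7.1 tilt 0.13 F [-1.1 -0.9  1.9] op 0.121
shift cm [ 0.04  0.01 -0.71] roll -0.0
[0.11 0.25 0.14]
```

```bash
python3 -m creep '10 0 0 -0.03 0; 20 0 0 -0.03 0; 40 0 0 -0.03 0; 50 0 0 -0.03 0; 50 0 0 -0.03 0; 50 0 0 -0.5 0; 50 0 0 -2 0; 50 0 0 -4 0; 50 0 0 -6.5 0; 50 0 0 -9 0; 50 0 0 -11 0; 50 0 0 -11 0; 50 0 0 -11 0'
python3 - <<'E'
from h import *
go(537.5,-166.2,270,-7.1)
p,_,_=shot('side','s9');shot('wrist','w9');shot('top','t9')
cv2.imwrite('pics/z9.png',cv2.resize(p[325:425,300:410],None,fx=5,fy=5,interpolation=2))
E
```

```text
clock: 21.0
eef_pos: [536.9, -165.8, 373.2]
tcp_rot: [3.14, -0.002, -0.125]
contact_force: [0.3, 0.1, 0.2]
opening: 0.501
t 21.0 pos [ 536.9 -165.8  373.2] yaw -7.1 tilt 0.17 F [0.3 0.1 0.2] op 0.501
shift cm [4.000e-02 1.000e-02 1.032e+01] roll -0.0
```

View pics/z9.png

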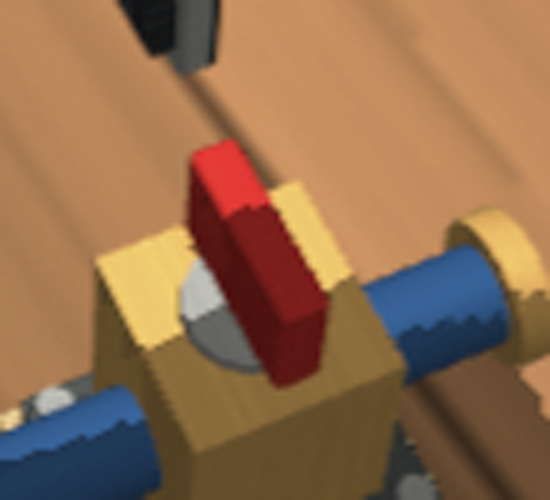

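View pics/w9.png

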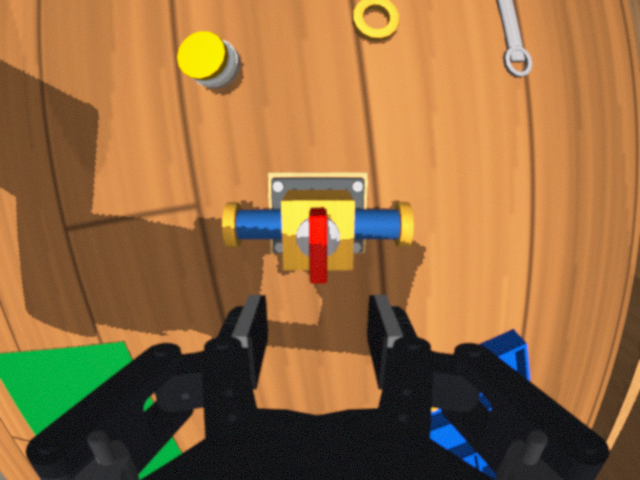

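View pics/t9.png

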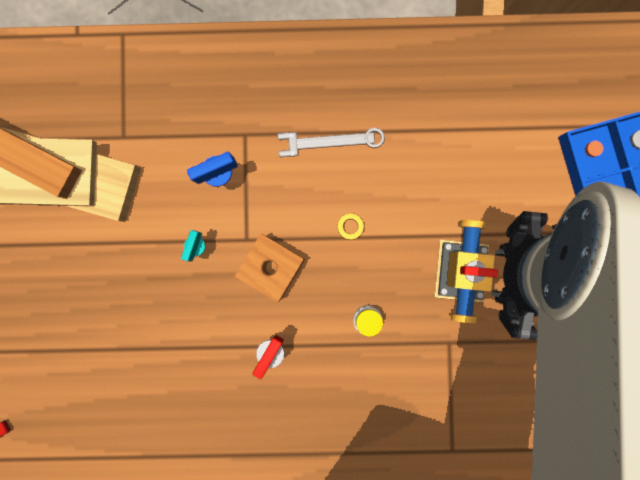

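The plug stands by itself, square, and the bystanders look untouched. I'll check the collar gap by depth; handle top minus brass top should be 36 mm.

Run:
```python
from h import *
for n,fs in(('s9',(300,410,325,425)),('t9',(440,500,245,300))):
    p,d,T,c=load(n);P=pts(d,T,c);h=cv2.cvtColor(p,cv2.COLOR_BGR2HSV);H,S,V=[h[...,i] for i in range(3)]
    k=np.zeros(H.shape,bool);k[fs[2]:fs[3],fs[0]:fs[1]]=1;k&=d>0
    red=k&((H<6)|(H>174))&(S>150)&(V>70);br=k&(H>14)&(H<35)&(S>100)&(abs(P[...,2]-82)<6)
    col=k&(S<60)&(V>90)&(abs(P[...,2]-85)<9)
    Q=P[red];z=Q[:,2];top=Q[z>np.percentile(z,97)-3.5]
    print(n,'red z pct',np.percentile(z,[2,50,90,98]).round(1),'brass',np.percentile(P[br][:,2],[10,50,90]).round(1),br.sum(),'collar',np.percentile(P[col][:,2],[10,50,90]).round(1),col.sum())
    print(cv2.minAreaRect(top[:,:2].astype(np.float32)),len(top), 'handle med',np.median(top,0))
    if n=='t9':
        r=cv2.minAreaRect(P[br][:,:2].astype(np.float32));print(r)
p,d,T,c=load('w9')
# collar/handle centre vs housing (wrist)
h=cv2.cvtColor(p,cv2.COLOR_BGR2HSV);H,S,V=[h[...,i] for i in range(3)]
b=(H>14)&(H<35)&(S>120);b[:195]=0;b[275:]=0;b[:,:275]=0;b[:,362:]=0
v,u=np.nonzero(b);print('brass u',u.min(),u.max(),v.min(),v.max())
cv2.imwrite('pics/z10.png',cv2.resize(p[185:295,260:380],None,fx=5,fy=5,interpolation=2))
```

```text
s9 red z pct [ 90.6 115.1 117.2 117.8] brass [78.9 80.5 81.8] 1210 collar [84.3 85.5 87. ] 157
((536.5952758789062, -167.24386596679688), (45.803916931152344, 12.031525611877441), 83.02857971191406) 403 handle med [ 536.38892763 -167.85592504  116.40524509]
t9 red z pct [ 99.8 117.  118.6 119.7] brass [79.2 81.1 82.8] 844 collar [84.6 86.  87.7] 159
((539.7864379882812, -165.51248168945312), (44.719539642333984, 11.15581226348877), 85.43253326416016) 219 handle med [ 539.88729404 -163.84403255  117.37424763]
((539.3176879882812, -165.63824462890625), (52.86733627319336, 51.800716400146484), 82.44476318359375)
brass u 278 361 195 274
```

View pics/z10.png

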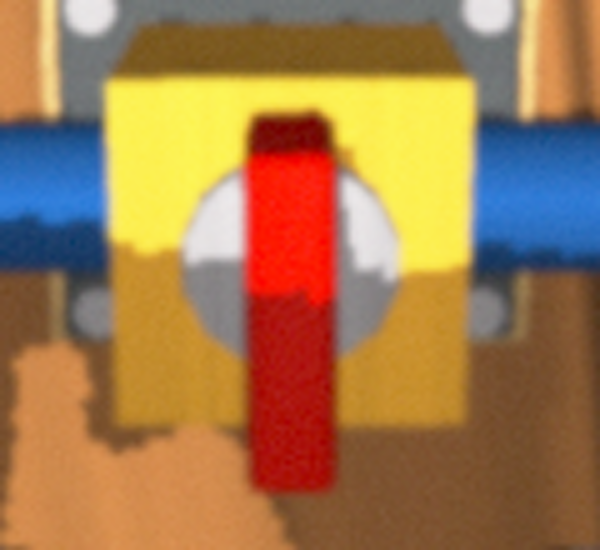

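Handle top minus brass is 35.9 and 36.3 mm (36 expected). Collar top minus brass is 4.9–5.0 mm (5 expected). The handle is at 83–85° with the pipe at about −7°, and the plug is centred. I'm handing in.

```bash
python3 -c "
from rig import *
print(sign_off(), sense()['clock'])"
```

```text
the job is handed in; nothing more can be done
the job is handed in; nothing more can be done
```

The plug is seated in the stopcock with its collar home on the brass and the handle square across the pipe (shut). The job was handed in at about 21 s. No verdict is reported, so what follows rests on my own checks.

I gripped the smaller red-handled plug in the rest, carried it to the mouth, and worked it down while turning it to and fro. The press read about 15 N at most at the ends of the moves, which is roughly 1.9 mm of housing sink. I did not read the housing joint directly. I then squared the handle, eased off, let go and backed away 11 cm.

| Last check | Side camera | Top camera | Expected |
|---|---|---|---|
| Handle top above brass | 35.9 mm | 36.3 mm | 36 mm |
| Collar top above brass | 5.0 mm | 4.9 mm | 5 mm |
| Handle angle | 83.0° | 85.4° | about 82.9° |

- **Centring:** the top camera puts the plug within about 1 mm of the housing centre, and the wrist view shows the collar central on the brass.
- **Gripper:** it is clear of everything, with a contact force of about 0 N.
- **Bystanders:** the jar, nut and spanner look unmoved in the top view.
- **Disagreement:** the side and top cameras differ by about 3 mm on the plug's absolute position. Each camera's calibration is only good to about 2 mm, so I relied on positions relative to the housing within one view.

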